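Hang a key tag on the key post by its snap hook

ROBOT

A 6-joint arm with a two-finger parallel gripper is mounted at the origin on the work surface. World frame = base frame: x ahead of the robot, y to its left, z up, the work surface at z = 0. Lengths are in mm, angles in degrees, forces in N, time in s.
With the tool pointing down it reaches from about 275 to 775 mm from the base axis. Payload 14.6 kg.
Tool frame: the origin (TCP) lies at the very end of the fingers, on their centre line; the grasp point (between the pads) lies 19 mm behind it (ctrl.grip_point_offset is the distance from the TCP to the grasp point, in mm); z points along the fingers, y is the line along which they close (so a half turn about z gives the same grasp; the last joint's range is limited). The gripper opens to 85 mm and grips with 20 to 120 N. Pads are 22 mm wide; open, the fingers measure 114 mm over their backs; the gripper's body (76 mm by 85 mm) begins 54 mm behind the grasp point. The pads swing forward as they close: fully open they stand 13 mm farther back than shut.
Start: joints at [-82.924, 15.075, -2.767, 72.158, 0, 81.102], TCP at [144.475, -504.733, 231.278] pointing down, gripper open.
Joint ranges: [-151.79, 151.79], [-50.71, 97.33], [-67.44, 78.34], [-121.81, 120.89], [-77.56, 73.72], [-180, 180]. Speed limits (degrees/s): [108.29, 108.29, 147.25, 159.86, 180, 180].

INTERFACE

Orientations are given as [roll, pitch, yaw] about the fixed x, y, z axes, in that order (R = Rz(yaw) Ry(pitch) Rx(roll)).
In Python, from station import status, vision, ticket, ctrl gives the robot as it stands.
- The arm moves only by the tool carry_out, never from a script. Its argument "plan" is a list of rows, each a list of 2 entries, a list of its own where there are three numbers: the shift along the tool's x, y, z in m, then the turn about the tool's z in rad. In form: [[[dx, dy, dz], spin], ...]. A call has 1 to 10 rows; each row is the pose to reach, as a shift and turn from the pose commanded when the call began, along the tool's axes at that moment; what a row does not reach only later rows make up. A row lasts 1/10 s, in which the tool goes at most 50 mm and 8.59 degrees, less where a joint would pass 70% of its speed; a pose out of reach is approached as far as the arm can. A call with a gripper value outside its range is refused whole. "claw" is the finger opening in m, from 0 to 0.0854, set as the call begins (left out, the last holds). The fingers move at their own pace and stop on an object; "grip_force" is the grip in N (left out, the last holds). Time passes only in rows, so rows that repeat a pose let the fingers close. It gives the time, the measured TCP pose, the force, the opening and the grip force at its end, in the units of the state.
- status.get_state(): the state, without advancing time (a new reading comes with each control period).
- vision.grab_frame(name): name is "side" or "top" or "wrist"; returns a dict with "image" (384x512x3 uint8, blue, green, red), "depth" (384x512 float32, mm along the optical axis (not along the pixel's ray), 0 where there is no reading), "vertical_fov" (degrees; the focal length in pixels is half the picture's height over the tangent of half this angle, whatever the lens; pixels are square), "cx", "cy" (the principal point, pixels), "origin" and "orientation" of the camera in the world. Camera axes: x right, y up, looking along -z (the intrinsics and any distortion apply to the point x, -y, -z); pixel columns grow to the right and rows downward; lengths in mm; the calibration is good to about 2 mm. A picture is of the moment at which its call begins.
- ticket.job_done(): hands the job in; it is judged then, once.
The state is a dict: "time_s": time; "joint_pos": joint angles; "qvel": joint speeds; "joint_efforts": joint torques, N m; "tool_pos": TCP position; "tool_rot": TCP orientation; "contact_force": force on the tool from outside, world axes, zero at the start; "wrist_torque": the same for the moment, N m; "finger_gap": opening from 0.0 (shut) to 1.0 (fully open); "grip_force": force on a finger pad.
Only numpy, scipy, OpenCV 4.12 (cv2) and the standard library are available. Lean on these libraries where they do the work, as an engineer would, in place of code of your own. Each camera call takes 0.05 s, during which the arm holds its last target. There are 200 camera calls.

TASK

Take the yellow key tag out of its stand and push its snap hook squarely onto the steel loop of the blue key post until the sprung gate flicks shut behind the loop's front bar, then let the tag hang freely from that bar and let go of it. Push gently: never press on the post or its loop with more than about 12 N. Leave the red tag and everything else on the counter where they are.

Things in the scene. Friction and masses are not known exactly. Their poses are not given: they have to be found in the camera images.
- tag: Yellow key tag with steel snap hook, one upright rigid piece 119 mm tall, 0.10-0.20 kg, 10 mm thick (x). Origin: centre of underside; z up; mouth towards its -y. Tag plate z 0-44 (36 mm along y), hook eye z 44-90, thumb tab on top. Centre of mass z 51. It stands in a stand slot, underside 10 mm above the counter, and is drawn straight up 26 mm.
- tag_tab (a point): Grip point in the yellow thumb tab on top of the tag: y = 0, z = 108 mm in the tag's frame. The tab is z 89-119, 24 mm along y, 12 mm along x; pinch it across x from above.
- tag_mouth (a point): Centre of the hook's closed mouth, y = -16, z = 62 mm in the tag's frame. The loop's bar should meet the gate at this height (5 mm lower or higher still works). Below the mouth: base bar z 44-50 with a lip at y -14 to -18 up to z 54; above it: gate lug z 76-84.
- tag_crown (a point): Inside top of the hook's eye, y = 0, z = 84 mm in the tag's frame, the peak of a slightly arched roof (z 80 at its ends); rests on top of the loop's bar when hung. The eye's back is the spine, inside face at y = +10, outside at +16.
- tag_gate (a joint): Brass wire gate's angle: 0 shut to 1.4 rad. Hinge at y -16, z 76 in the tag's frame; hangs down 20 mm, 4 mm thick, lower end swings only inwards (+y). Spring 0.054 N m at 0, 0.117 at 1.4 rad: the bar pushes it with 4-5 N. With the bar's axis some 18 mm inside the gate line it slips off and flicks shut; 5 mm further in the bar strikes the spine.
- stand: Fixed grey block, 170 x 80 x 36 mm (x, y, z), origin at the centre of its underside; two slots 26 mm deep, 14 mm along x and 40 mm along y, at x = -48 and +48 mm, hold the yellow and the red tag, either way round, mouths towards the stand's -y.
- post: Fixed blue key post. Origin on the counter under the middle of its front face; z up; the face looks to its +y. Foot plate 120 x 100 x 12 mm (y -70 to +30), column 30 mm wide, crosshead 84 mm wide, y -22 to 0, z 135-165. A square steel loop stands out from the crosshead along +y.
- post_loop (a point): Middle of the crosshead's face (post frame 0, 0, 150 mm), not the bar. The loop is 6 mm rod, level, axis at z = 150: side rods at x -28 and +28 joined by a front bar along x. Rubber guides let it give up or down (3 N/mm). In depth it is stiff (60 N to shift) but set differently each time, not measured: front bar's axis 46 to 86 mm before the face. See or feel for it.
- spare: The red key tag, same shape and size as the yellow one, in the other slot; leave it.
- sanitizer: Clear bottle, 52 mm across, 130 mm tall, loose; origin under its centre. Bystander.
- pencup: Black cup, 72 mm across, 95 mm tall, loose; origin under its centre. Bystander.
- padlock: Round steel disc padlock lying flat, 68 mm across, 22 mm tall, loose; origin under its centre. Bystander.
- tape: Orange roll, 90 mm across, 48 mm tall, lying flat, loose; origin under its centre. Bystander.
- stapler: Blue and black stapler, 150 x 36 x 40 mm, loose; origin under its centre, long along its x. Bystander.
- carton: Small cardboard box 110 x 80 x 70 mm, loose; origin under its centre. Bystander.
- notepad: White note block 76 x 76 x 14 mm, loose; origin under its centre. Bystander.
Mind the look-alikes: they are no part of the job. What is shaped like the tag but orange or purple is not meant.

How it is judged:
By the outcome, as a careful person would: the job done as asked, in the order asked, and still so for the second after the job is handed in, with the robot touching nothing.
It also fails if it takes over 54 s, if anything falls off the work surface, if the arm or the gripper's body presses on something with over 40 N, if the wrist force passes 120 N, or if a joint passes its speed limit or range.

## Working session

There is one attempt and no reset: what is moved stays moved. The work goes in short steps, Python scripts to look and compute and a tool call to move; the robot and the scene stay as the last step left them, time stands still between calls to the robot, and variables do not carry over. Pictures are saved under pics/ and viewed, at most 10 in all, crops included, and the job is handed in when it is done.

Besides the shell and the picture viewer there is one more tool, called after "Call:" by a JSON object that holds its "fn" and its "kwargs". carry_out: Moves the arm, as the interface text tells. Its arguments: {"type":"object","properties":{"plan":{"type":"array","items":{"type":"array"}},"claw":{"type":"number"},"grip_force":{"type":"number"}},"required":["plan"]}

```bash
mkdir -p pics; ls
cat > h.py <<'E'
import numpy as np, cv2
from station import status, vision, ticket, ctrl
def grab(n):
    f=vision.grab_frame(n); np.savez('pics/'+n+'_last.npz',**{k:np.array(v) for k,v in f.items() if v is not None}); return f
def load(n): return np.load('pics/'+n+'_last.npz',allow_pickle=True)
E
python3 - <<'E'
from h import *
print(status.get_state())
ims=[]
for n in ['side','top']:
    f=grab(n); print({k:v for k,v in f.items() if k not in('image','depth')})
    cv2.imwrite(f'pics/{n}1.png',f['image'])
E
```

```text
pics
{'time_s': 0.0, 'joint_pos': array([-8.29241006e+01,  1.50984743e+01, -2.80502020e+00,  7.21603615e+01,
        1.27202885e-03,  8.11031278e+01]), 'qvel': array([-0.0257331 ,  0.03661956,  0.04175471,  0.08631458, -0.03822141,
       -0.0122178 ]), 'joint_efforts': array([ 1.44473029e-04, -6.37614584e+01,  3.84570086e+01,  1.37223743e-02,
       -1.41419009e-04, -1.43578802e-05]), 'tool_pos': array([ 144.44385667, -504.42737959,  230.82031979]), 'tool_rot': array([-1.79937109e+02, -1.11324688e-02,  1.59727648e+01]), 'contact_force': array([ 0.63062515, -0.08514932, -0.13754817]), 'wrist_torque': array([0.01196261, 0.02517204, 0.10792498]), 'grip_force': 0.0, 'finger_gap': 0.9991830154862934}
{'vertical_fov': 50.07784530417208, 'cx': 249.52500286685174, 'cy': 193.40032176554962, 'origin': array([ 374.88268249, -909.56009947,  869.70525344]), 'orientation': array([ 5.14979837e+01, -1.02091666e-02, -1.05367167e+01])}
{'vertical_fov': 44.35732366038247, 'cx': 256.9936574072005, 'cy': 196.74816386688212, 'origin': array([ 345.25446303,    9.41359737, 1837.60624154]), 'orientation': array([  6.2314241,  -0.4014684, -91.4324782])}
```

View pics/side1.png

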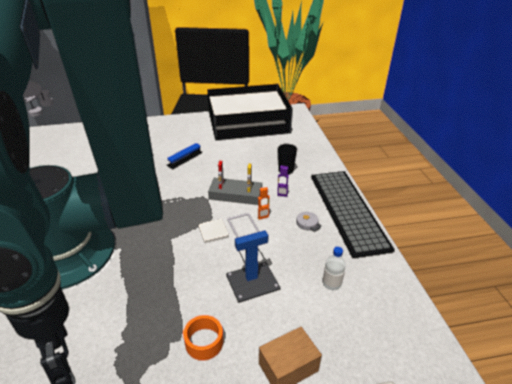

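View pics/top1.png

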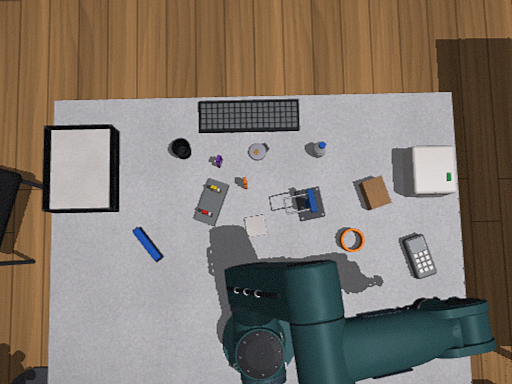

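The side view shows the yellow tag at about (249,172) in the stand, the red one at (220,170), and the blue post at (252,262) with its loop towards (243,225). In the top view the tag is at (214,187), the crosshead at (311,202), and the loop's front bar at about (271,203).

```bash
cat >> h.py <<'E'
from scipy.spatial.transform import Rotation as Rn
def cloud(f):
    d=f['depth'].astype(float); h,w=d.shape
    fl=h/2/np.tan(np.radians(float(f['vertical_fov']))/2)
    v,u=np.mgrid[:h,:w]
    p=np.stack([(u-f['cx'])/fl*d,-(v-f['cy'])/fl*d,-d],-1)
    return p@Rn.from_euler('xyz',f['orientation'],degrees=True).as_matrix().T+f['origin']
def proj(f,P):
    h=f['depth'].shape[0]; fl=h/2/np.tan(np.radians(float(f['vertical_fov']))/2)
    q=(np.atleast_2d(P)-f['origin'])@Rn.from_euler('xyz',f['orientation'],degrees=True).as_matrix()
    return np.stack([f['cx']+fl*q[:,0]/-q[:,2], f['cy']+fl*q[:,1]/q[:,2]],-1)
def rect(P): return cv2.minAreaRect(P[:,:2].astype(np.float32))
E
python3 - <<'E'
from h import *
for n in ['top','side']:
    f=load(n); P=cloud(f); hsv=cv2.cvtColor(f['image'],cv2.COLOR_BGR2HSV); H,S,V=[hsv[...,i].astype(int) for i in range(3)]
    ok=(f['depth']>0)&(P[...,2]>-10)&(P[...,2]<300)&(P[...,0]>200)&(P[...,0]<1000)
    print(n)
    m={'yellow':ok&(H>20)&(H<35)&(S>120)&(V>80)&(P[...,2]>60),'red':ok&((H<6)|(H>174))&(S>130)&(P[...,2]>40),
     'blue':ok&(H>100)&(H<125)&(S>120)&(P[...,2]>130)&(P[...,2]<180),
     'stand':ok&(S<60)&(P[...,2]>28)&(P[...,2]<42)&(abs(P[...,1]-120)<200),
     'orange':ok&(H>5)&(H<16)&(S>150)&(P[...,2]>50),
     'purple':ok&(H>125)&(H<155)&(S>80)&(P[...,2]>30),
     'loop':ok&(S<80)&(P[...,2]>135)&(P[...,2]<165)}
    for k,mm in m.items():
        Q=P[mm]
        if len(Q)<3: print(k,len(Q)); continue
        print(k,len(Q),Q.mean(0).round(0),Q.max(0).round(0),Q.min(0).round(0),np.round(np.array([*rect(Q)[0],*rect(Q)[1],rect(Q)[2]]),0))
E
```

```text
top
yellow 26 [572. 152. 126.] [579. 164. 137.] [564. 141. 110.] [572. 153.  24.  11.  75.]
red 41 [560. 404. 103.] [816. 783. 134.] [476. 176.  60.] [632. 481. 644. 295.  82.]
blue 157 [ 528. -205.  162.] [ 728. -186.  175.] [ 472. -260.  130.] [ 601. -217.   41.  261.   80.]
stand 788 [547. 162.  35.] [917. 306.  42.] [437. -62.  28.] [715. 141. 295. 515.  54.]
orange 112 [ 452. -175.   69.] [818. 784. 129.] [ 326. -463.   50.] [ 582.  164. 1267.  332.   80.]
purple 226 [656. 524.  85.] [819. 784. 300.] [217.  13.  31.] [577. 388. 910. 432.  67.]
loop 410 [ 575. -486.  142.] [704. 116. 165.] [ 247. -731.  135.] [ 492. -296.  192.  943.   20.]
side
yellow 1994 [ 594. 2008.  120.] [ 997. 2086.  236.] [247. 136.  60.] [ 760. 1161.  721. 1959.    9.]
red 40 [480. 177. 103.] [486. 192. 127.] [473. 164.  40.] [480. 179.  30.  10.  79.]
blue 402 [ 512. -209.  155.] [ 719. -189.  166.] [ 470. -262.  130.] [ 596. -220.   43.  252.   80.]
stand 718 [535. 165.  33.] [756. 274.  42.] [435.  30.  28.] [597. 210. 283. 242.  51.]
orange 115 [589.  14.  91.] [816. 786. 119.] [ 408. -508.   50.] [ 617.  129. 1289.  245.   81.]
purple 187 [683. 260.  77.] [ 815. 1533.  119.] [499. 122.  30.] [ 683.  824. 1389.  317.   83.]
loop 264 [426. 269. 150.] [ 592. 1839.  165.] [ 201. -219.  135.] [ 381.  810. 2053.  391.   89.]
```

```bash
cat >> h.py <<'E'
def shift(target,yaw=None):
    s=status.get_state(); R=Rn.from_euler('xyz',s['tool_rot'],degrees=True).as_matrix()
    d=R.T@(np.array(target)-s['tool_pos']); 
    print('shift m',(d/1000).round(4),'spin',None if yaw is None else round(np.radians(-((yaw-s['tool_rot'][2]+180)%360-180)),4),'rot',s['tool_rot'].round(2),'t',s['time_s'])
E
python3 - <<'E'
from h import *
f=grab('wrist'); s=status.get_state()
R=Rn.from_euler('xyz',s['tool_rot'],degrees=True).as_matrix()
C=Rn.from_euler('xyz',f['orientation'],degrees=True).as_matrix()
print('cam in tool',R.T@(f['origin']-s['tool_pos'])); print((R.T@C).round(3),f['vertical_fov'])
shift([530,60,300],75)
im=load('side')['image'][130:310,180:320]
cv2.imwrite('pics/crop1.png',cv2.resize(im,None,fx=3.3,fy=3.3,interpolation=cv2.INTER_CUBIC))
E
```

```text
cam in tool [  78.62701244   -0.17595907 -143.3022809 ]
[[-0.     0.951  0.311]
 [ 1.    -0.     0.001]
 [ 0.001  0.311 -0.951]] 62.22552160357019
shift m [ 0.526  -0.4367 -0.0686] spin -1.0302 rot [-1.7995e+02 -1.0000e-02  1.5980e+01] t 0.15
```

View pics/crop1.png

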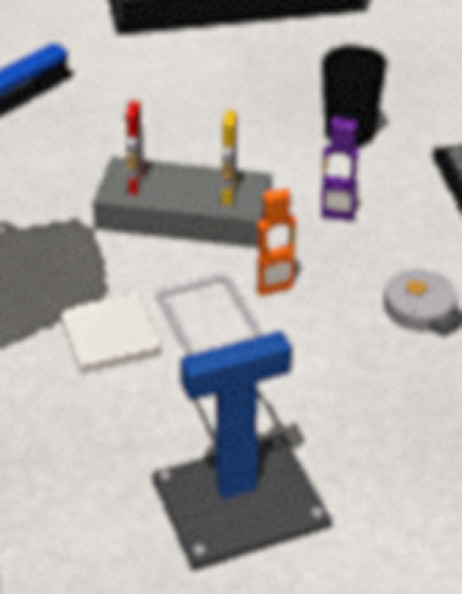

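The crop shows the post with its loop pointing away from the side camera (front bar at about (195,290) in the crop). The yellow tag stands in the right-hand slot at (229,160). Next I'll look from above the loop with the wrist camera.

Call:
{"fn": "carry_out", "kwargs": {"plan": [[[0.04, -0.021, -0.01], -0.1], [[0.085, -0.044, -0.02], -0.22], [[0.13, -0.067, -0.03], -0.34], [[0.175, -0.09, -0.04], -0.46], [[0.22, -0.113, -0.05], -0.58], [[0.265, -0.136, -0.06], -0.7], [[0.31, -0.16, -0.07], -0.82], [[0.355, -0.183, -0.08], -0.93], [[0.4, -0.206, -0.09], -1.03], [[0.44, -0.227, -0.1], -1.03]]}}

```text
time_s: 1.15
tool_pos: [499.8, -169.5, 329.7]
tool_rot: [-180.0, 0.0, 75.2]
contact_force: [0.6, -1.2, -0.4]
finger_gap: 0.998
grip_force: 0.0
```

Run:
```python
from h import *
f=grab('wrist'); cv2.imwrite('pics/w1.png',f['image']); print(status.get_state()['tool_pos'],status.get_state()['qvel'].round(1))
shift([560,165,330],75)
```

```text
[ 503.74028222 -165.44361337  330.53249357] [-6.  -1.8 -4.1 -3.8 -0.6 -7.7]
shift m [ 0.3339 -0.0298  0.0011] spin 0.0042 rot [ 1.799e+02 -1.100e-01  7.524e+01] t 1.2
```

View pics/w1.png

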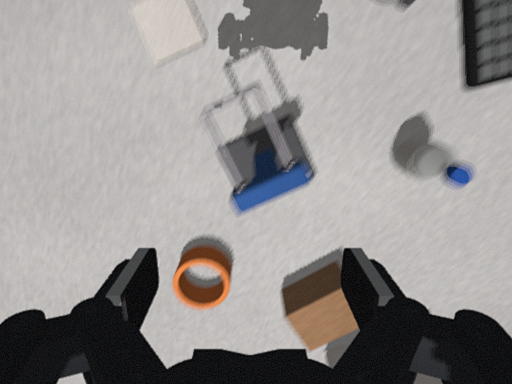

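The image shows the loop's front bar running from (206,108) to (262,86), and the blue crosshead from (236,203) to (308,172). The real loop is the upper, unshadowed rectangle, which I'll measure using depth.

```bash
cat > loop.py <<'E'
from h import *
def measure(f):
    P=cloud(f); hsv=cv2.cvtColor(f['image'],cv2.COLOR_BGR2HSV).astype(int); H,S,V=hsv[...,0],hsv[...,1],hsv[...,2]
    ok=f['depth']>0; z=P[...,2]
    b=ok&(H>100)&(H<125)&(S>120)&(z>155)&(z<175)&(abs(P[...,0]-520)<100)&(abs(P[...,1]+200)<90)
    r=rect(P[b]); print('crosshead',np.array(r[0]).round(1),np.array(r[1]).round(1),round(r[2],2),'z',np.median(z[b]).round(1))
    box=cv2.boxPoints(r); e=[box[1]-box[0],box[2]-box[1]]; ax=max(e,key=np.linalg.norm); ax=ax/np.linalg.norm(ax)
    if ax[0]<0: ax=-ax
    n=np.array([-ax[1],ax[0]]); print('post yaw',np.degrees(np.arctan2(ax[1],ax[0])).round(2))
    l=ok&~b&(z>135)&(z<162)&(abs(P[...,0]-520)<90)&(P[...,1]>-260)&(P[...,1]<-60)
    q=P[l][:,:2]-np.array(r[0]); a=q@ax; d=q@n-11; k=(abs(a)<50)&(d>15)&(d<110); a,d=a[k],d[k]; zz=z[l][k]
    print('n',k.sum(),'a',np.percentile(a,[2,50,98]).round(1),'z',np.percentile(zz,[5,50,95]).round(1)); print(np.histogram(d,np.arange(15,110,3)))
    fr=(abs(a)<20); print('front',fr.sum(),np.median(d[fr]),d[fr].std(),np.polyfit(a[fr],d[fr],1))
    c=np.array(r[0])+n*(11+np.median(d[fr])); print('bar centre',c, 'left/right rods', np.median(a[(a<-15)&(d<40)]),np.median(a[(a>15)&(d<40)]))
if __name__=='__main__':
    measure(load('wrist'))
    f=load('wrist');P=cloud(f)
    for u,v in [(206,108),(262,86),(234,97),(236,203),(308,172)]: print(u,v,P[v-2:v+3,u].round(0).tolist())
E
python3 loop.py
```

```text
crosshead [ 513.2 -194.6] [75.7 19.9] 10.72 z 165.5
post yaw 10.72
n 1128 a [-34.3  -1.6  26.7] z [151.1 152.9 154.3]
(array([ 36,  29,  33,  35,  33,  35,  35,  34,  36,  34,  36,  34,  39,
        36,  37,  39,  37,  35,  37,  39,  61, 195, 163,   0,   0,   0,
         0,   0,   0,   0,   0]), array([ 15,  18,  21,  24,  27,  30,  33,  36,  39,  42,  45,  48,  51,
        54,  57,  60,  63,  66,  69,  72,  75,  78,  81,  84,  87,  90,
        93,  96,  99, 102, 105, 108]))
front 255 80.7666706322276 1.70533334935314 [2.89708348e-03 8.05886294e+01]
bar centre [ 496.08067216 -104.47806124] left/right rods -31.41817367466356 24.093324715021723
206 108 [[451.0, -105.0, 2.0], [450.0, -106.0, -0.0], [450.0, -108.0, 2.0], [450.0, -109.0, 1.0], [450.0, -110.0, 3.0]]
262 86 [[536.0, -97.0, 1.0], [536.0, -98.0, -0.0], [536.0, -99.0, 1.0], [535.0, -100.0, 1.0], [535.0, -102.0, 1.0]]
234 97 [[494.0, -101.0, 1.0], [494.0, -102.0, -1.0], [493.0, -103.0, 0.0], [501.0, -101.0, 152.0], [501.0, -102.0, 154.0]]
236 203 [[477.0, -199.0, 166.0], [476.0, -201.0, 165.0], [476.0, -202.0, 166.0], [476.0, -202.0, 167.0], [475.0, -203.0, 166.0]]
308 172 [[573.0, -232.0, 12.0], [572.0, -234.0, 13.0], [572.0, -235.0, 13.0], [572.0, -237.0, 13.0], [571.0, -237.0, 16.0]]
```

Call:
{"fn": "carry_out", "kwargs": {"plan": [[[0.03, -0.003, 0], 0], [[0.07, -0.007, 0], 0], [[0.11, -0.011, 0], 0], [[0.15, -0.014, 0], 0], [[0.19, -0.018, 0], 0], [[0.23, -0.021, 0], 0], [[0.27, -0.024, 0], 0], [[0.3, -0.027, 0], 0], [[0.32, -0.03, 0], 0], [[0.32, -0.03, 0], 0]]}}

```text
time_s: 2.2
tool_pos: [552.6, 147.5, 328.8]
tool_rot: [-179.9, -0.0, 75.1]
contact_force: [-0.3, 0.0, -1.0]
finger_gap: 1.0
grip_force: 0.0
```

Run:
```python
from h import *
f=grab('wrist'); cv2.imwrite('pics/w2.png',f['image']); np.savez('pics/w_tag.npz',**f); print(status.get_state()['tool_pos'])
```

```text
[552.58428636 146.2064497  328.99878569]
```

View pics/w2.png

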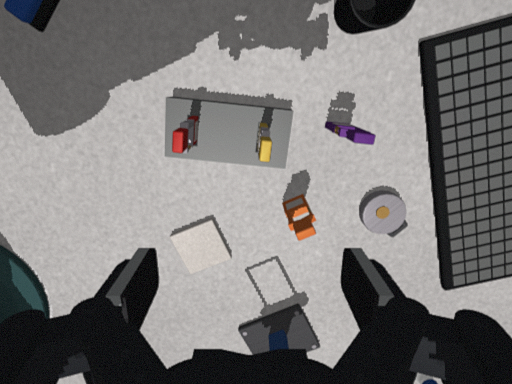

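In this view the yellow tab is at (265,150) and the red one at (180,140). The stand is centred at about (228,130). A loose orange look-alike stands at (300,217), near the path to the post.

Run:
```python
from h import *
f=load('wrist'); P=cloud(f); hsv=cv2.cvtColor(f['image'],cv2.COLOR_BGR2HSV).astype(int); H,S,V=hsv[...,0],hsv[...,1],hsv[...,2]
z=P[...,2]; ok=f['depth']>0
def R(n,m):
    Q=P[m]; r=rect(Q); print(n,len(Q),np.array(r[0]).round(1),np.array(r[1]).round(1),round(r[2],1),'z',np.percentile(Q[:,2],[5,50,95]).round(1))
ye=ok&(H>18)&(H<35)&(S>100)
u=np.mgrid[:384,:512]; win=(u[1]<290)&(u[1]>150)&(u[0]>80)&(u[0]<175)
R('yel top',ye&win&(z>120)); R('yel low',ye&win&(z<60)&(z>38)); R('steel',ok&win&~ye&(S<90)&(z>45)&(z<105)&(u[1]>245))
R('red top',ok&win&((H<6)|(H>174))&(S>120)&(z>120))
st=ok&win&(S<70)&(z>30)&(z<41); R('stand',st)
R('orange',ok&(H>4)&(H<18)&(S>150)&(z>20)&(u[1]>270)&(u[1]<330)&(u[0]>185)&(u[0]<250))
Q=P[ok&win&(z>45)&(u[1]>245)]; ax=np.array([np.cos(np.radians(75)),np.sin(np.radians(75))])
c=Q[:,:2]@ax
for a in range(45,140,5):
    k=(Q[:,2]>=a)&(Q[:,2]<a+5)
    if k.any(): print(a,k.sum(),np.sort(c[k]).round(0)[[0,-1]], np.histogram(c[k],np.arange(265,325,4))[0])
cv2.imwrite('pics/crop2.png',cv2.resize(f['image'][85:175,155:300],None,fx=5,fy=5,interpolation=cv2.INTER_CUBIC))
```

```text
yel top 245 [570.7 153.6] [24.  11.6] 68.9 z [125.1 129.5 130.8]
yel low 16 [576.4 170. ] [2.4 9.7] 86.4 z [42.2 46.7 55.3]
steel 126 [568.8 154. ] [36.8  9.8] 62.0 z [48.6 78.8 98.9]
red top 269 [481.5 187.7] [23.6 11.6] 69.8 z [122.6 129.5 130.9]
stand 6121 [525.6 170.3] [ 80.5 170.7] 69.2 z [35.4 36.9 38.3]
orange 624 [593.7  40.4] [34.3 11.4] 8.0 z [ 41.6  91.3 120. ]
45 13 [287. 314.] [0 0 0 0 0 2 1 0 3 2 0 1 4 0]
50 10 [286. 314.] [0 0 0 0 0 2 0 0 0 0 0 3 5 0]
55 11 [286. 314.] [0 0 0 0 0 1 0 2 1 0 1 4 2 0]
60 27 [282. 313.] [0 0 0 0 3 1 3 2 2 3 3 7 3 0]
65 5 [281. 311.] [0 0 0 0 2 0 0 0 0 0 0 3 0 0]
70 5 [312. 312.] [0 0 0 0 0 0 0 0 0 0 0 5 0 0]
75 5 [281. 312.] [0 0 0 1 1 0 0 0 0 0 0 3 0 0]
80 5 [312. 312.] [0 0 0 0 0 0 0 0 0 0 0 5 0 0]
85 3 [279. 311.] [0 0 0 1 0 0 0 0 0 0 0 2 0 0]
90 4 [309. 310.] [0 0 0 0 0 0 0 0 0 0 1 3 0 0]
95 46 [278. 313.] [ 0  0  0  1  0  0  0  0  0  0 15 28  2  0]
100 5 [295. 308.] [0 0 0 0 0 0 0 1 0 1 3 0 0 0]
105 10 [293. 308.] [0 0 0 0 0 0 1 2 0 1 6 0 0 0]
110 11 [292. 308.] [0 0 0 0 0 0 2 0 0 2 7 0 0 0]
115 10 [291. 308.] [0 0 0 0 0 0 1 0 2 1 6 0 0 0]
120 15 [289. 308.] [ 0  0  0  0  0  0  3  0  2  0 10  0  0  0]
125 163 [284. 308.] [ 0  0  0  0  7 25 29 26 21 29 26  0  0  0]
130 74 [286. 307.] [ 0  0  0  0  0  9 12 13 18 15  7  0  0  0]
```

View pics/crop2.png

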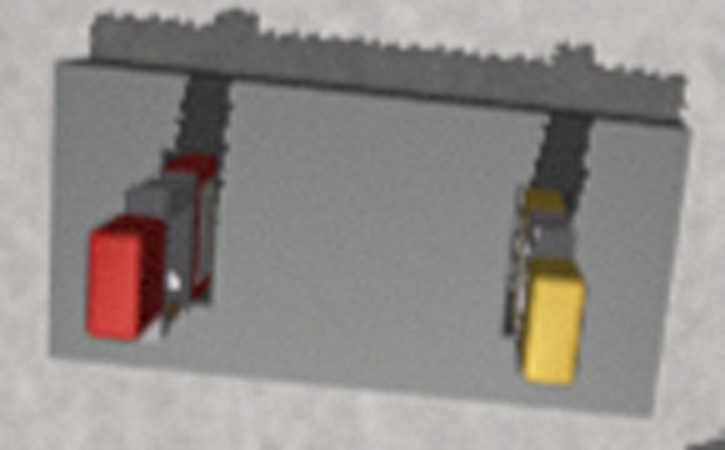

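The stand's yaw is -20.8°, the tag's mouth faces the post, and the tab centre is (570.6, 153.5). The bar centre is about (492.5, -105.2) and the post's yaw is 10.8°.

Call:
{"fn": "carry_out", "kwargs": {"plan": [[[0.006, 0.008, 0.02], 0.05], [[0.012, 0.0155, 0.05], 0.103], [[0.012, 0.0155, 0.08], 0.103], [[0.012, 0.0155, 0.11], 0.103], [[0.012, 0.0155, 0.14], 0.103], [[0.012, 0.0155, 0.16], 0.103], [[0.012, 0.0155, 0.167], 0.103], [[0.012, 0.0155, 0.167], 0.103], [[0.012, 0.0155, 0.167], 0.103]], "claw": 0.05, "grip_force": 40}}

```text
time_s: 3.15
tool_pos: [571.2, 152.6, 163.5]
tool_rot: [179.9, -0.0, 69.1]
contact_force: [-0.5, 1.0, -0.2]
finger_gap: 0.585
grip_force: 0.0
```

Run:
```python
from h import *
shift([570.6,153.5,102],69.2); s=status.get_state(); print(s['tool_pos'],s['tool_rot'],s['contact_force'],s['finger_gap'])
f=grab('wrist'); cv2.imwrite('pics/w3.png',f['image'])
P=cloud(f); hsv=cv2.cvtColor(f['image'],cv2.COLOR_BGR2HSV).astype(int); H,S=hsv[...,0],hsv[...,1]
m=(f['depth']>0)&(H>18)&(H<35)&(S>100)&(P[...,2]>125)&(P[...,2]<135); Q=P[m];
# largest component
n,l,st,_=cv2.connectedComponentsWithStats(m.astype(np.uint8)); i=1+np.argmax(st[1:,4]); r=rect(P[l==i]); print(r,st[i])
```

```text
shift m [ 0.0006 -0.001   0.0615] spin -0.0026 rot [ 1.7993e+02 -3.0000e-02  6.9050e+01] t 3.15
[571.23035607 152.61633604 163.51123691] [ 1.79932844e+02 -3.20612870e-02  6.90521637e+01] [-0.52817049  0.96288881 -0.18220712] 0.5845340911507214
((571.0416870117188, 154.25369262695312), (23.294404983520508, 11.46268367767334), 69.7708511352539) [240 199  20  38 684]
```

Call:
{"fn": "carry_out", "kwargs": {"plan": [[[0.001, -0.0005, 0.015], 0], [[0.001, -0.0005, 0.035], -0.005], [[0.001, -0.0005, 0.05], -0.005], [[0.001, -0.0005, 0.058], -0.005], [[0.001, -0.0005, 0.061], -0.005], [[0.001, -0.0005, 0.061], -0.005], [[0.001, -0.0005, 0.061], -0.005]]}}

```text
time_s: 3.9
tool_pos: [571.1, 154.2, 102.3]
tool_rot: [179.9, -0.0, 69.4]
contact_force: [0.2, 0.4, 0.6]
finger_gap: 0.584
grip_force: 0.0
```

Call:
{"fn": "carry_out", "kwargs": {"plan": [[[0, 0, 0], 0], [[0, 0, 0], 0], [[0, 0, 0], 0], [[0, 0, 0], 0], [[0, 0, 0], 0], [[0, 0, 0], 0]], "claw": 0.0, "grip_force": 40}}

```text
time_s: 4.5
tool_pos: [570.9, 154.2, 101.8]
tool_rot: [180.0, -0.0, 69.4]
contact_force: [-1.2, -0.2, 4.3]
finger_gap: 0.136
grip_force: 40.8
```

Call:
{"fn": "carry_out", "kwargs": {"plan": [[[0, 0, -0.01], 0], [[0, 0, -0.025], 0], [[0, 0, -0.04], 0], [[0, 0, -0.06], 0], [[0, 0, -0.085], 0], [[0, 0, -0.11], 0], [[0, 0, -0.125], 0], [[0, 0, -0.13], 0], [[0, 0, -0.13], 0]]}}

```text
time_s: 5.4
tool_pos: [570.7, 154.2, 231.8]
tool_rot: [180.0, -0.0, 69.4]
contact_force: [-0.2, -0.7, -2.1]
finger_gap: 0.133
grip_force: 39.8
```

Run:
```python
from h import *
import math
n=np.array([-math.sin(math.radians(10.8)),math.cos(math.radians(10.8))]); c=np.array([492.5,-105.2])
p=c+n*70; print(p,c,n); shift([*p,225],100.8); s=status.get_state(); print(s['tool_pos'],s['contact_force'],s['finger_gap'])
```

```text
[479.38330798 -36.43989245] [ 492.5 -105.2] [-0.18738131  0.98228725]
shift m [-0.2106 -0.0183  0.0067] spin -0.5485 rot [ 1.7998e+02 -1.0000e-02  6.9370e+01] t 5.4
[570.66016574 154.18075146 231.75375618] [-0.18831165 -0.72112293 -2.09862905] 0.13309601843201002
```

Call:
{"fn": "carry_out", "kwargs": {"plan": [[[-0.015, -0.0015, 0], -0.05], [[-0.04, -0.0035, 0], -0.12], [[-0.065, -0.0055, 0], -0.19], [[-0.09, -0.008, 0], -0.26], [[-0.115, -0.01, 0], -0.33], [[-0.14, -0.012, 0], -0.4], [[-0.165, -0.0145, 0], -0.46], [[-0.19, -0.0165, 0], -0.51], [[-0.205, -0.018, 0], -0.54], [[-0.211, -0.0185, 0.003], -0.549]]}}

```text
time_s: 6.4
tool_pos: [478.1, -37.7, 227.8]
tool_rot: [-179.9, -0.0, 100.8]
contact_force: [0.6, -0.2, -1.7]
finger_gap: 0.131
grip_force: 39.7
```

Call:
{"fn": "carry_out", "kwargs": {"plan": [[[0, 0, 0.008], 0], [[0, 0, 0.02], 0], [[0, 0, 0.035], 0], [[0, 0, 0.045], 0], [[0, 0, 0.047], 0], [[0, 0, 0.047], 0], [[0, 0, 0.047], 0]]}}

```text
time_s: 7.1
tool_pos: [479.3, -36.7, 181.8]
tool_rot: [180.0, 0.0, 100.8]
contact_force: [0.0, -0.3, -1.7]
finger_gap: 0.135
grip_force: 39.7
```

Run:
```python
from h import *
s=status.get_state(); print(s['tool_pos'],s['tool_rot'],s['contact_force'],s['time_s'])
f=grab('wrist'); cv2.imwrite('pics/w4.png',f['image'])
from loop import measure
measure(f)
for n in ('top','side'):
    g=grab(n); cv2.imwrite(f'pics/{n}4.png',g['image'])
    print(n, proj(g,[[492.5,-105.2,153],[479.4,-36.4,190],[513,-195,165]]).round(0))
```

```text
[479.269165   -36.67105485 181.76609838] [1.79972094e+02 1.09929655e-02 1.00833558e+02] [ 0.00476381 -0.34602315 -1.73959478] 7.1
crosshead [0. 0.] [0. 0.] 0.0 z nan
post yaw nan
  return _methods._mean(a, axis=axis, dtype=dtype,
  ret = ret.dtype.type(ret / rcount)
loop.py:7: RuntimeWarning: invalid value encountered in divide
  box=cv2.boxPoints(r); e=[box[1]-box[0],box[2]-box[1]]; ax=max(e,key=np.linalg.norm); ax=ax/np.linalg.norm(ax)
Traceback (most recent call last):
  File "loop.py", line 12, in measure
    print('n',k.sum(),'a',np.percentile(a,[2,50,98]).round(1),'z',np.percentile(zz,[5,50,95]).round(1)); print(np.histogram(d,np.arange(15,110,3)))
                          ~~~~~~~~~~~~~^^^^^^^^^^^^^
IndexError: index -1 is out of bounds for axis 0 with size 0
```

View pics/w4.png

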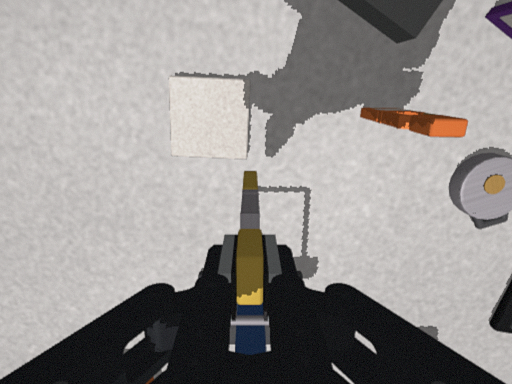

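The tag is held straight and centred on the loop, whose front bar shows just below the tab at about (250,320). I'll approach to just short of contact.

Call:
{"fn": "carry_out", "kwargs": {"plan": [[[-0.005, 0, 0.001], 0], [[-0.013, 0, 0.0018], 0], [[-0.022, 0, 0.0018], 0], [[-0.03, 0, 0.0018], 0], [[-0.037, 0, 0.0018], 0], [[-0.042, 0, 0.0018], 0], [[-0.044, 0, 0.0018], 0], [[-0.044, 0, 0.0018], 0], [[-0.044, 0, 0.0018], 0]]}}

```text
time_s: 8.05
tool_pos: [487.2, -79.8, 179.6]
tool_rot: [-180.0, -0.0, 100.8]
contact_force: [0.3, 0.5, -1.4]
finger_gap: 0.132
grip_force: 39.7
```

Call:
{"fn": "carry_out", "kwargs": {"plan": [[[-0.001, 0, 0], 0], [[-0.002, 0, 0], 0], [[-0.003, 0, 0], 0], [[-0.004, 0, 0], 0], [[-0.005, 0, 0], 0], [[-0.006, 0, 0], 0], [[-0.006, 0, 0], 0], [[-0.006, 0, 0], 0]]}}

```text
time_s: 8.85
tool_pos: [488.3, -85.7, 179.5]
tool_rot: [-180.0, -0.0, 100.8]
contact_force: [-0.8, 4.0, -0.9]
finger_gap: 0.13
grip_force: 39.8
```

Call:
{"fn": "carry_out", "kwargs": {"plan": [[[-0.001, 0, 0], 0], [[-0.002, 0, 0], 0], [[-0.003, 0, 0], 0], [[-0.004, 0, 0], 0], [[-0.005, 0, 0], 0], [[-0.006, 0, 0], 0], [[-0.006, 0, 0], 0], [[-0.006, 0, 0], 0]]}}

```text
time_s: 9.65
tool_pos: [489.3, -91.6, 179.5]
tool_rot: [-180.0, -0.0, 100.8]
contact_force: [-0.9, 5.7, -2.5]
finger_gap: 0.132
grip_force: 39.7
```

Call:
{"fn": "carry_out", "kwargs": {"plan": [[[-0.001, 0, 0], 0], [[-0.002, 0, 0], 0], [[-0.003, 0, 0], 0], [[-0.004, 0, 0], 0], [[-0.005, 0, 0], 0], [[-0.006, 0, 0], 0], [[-0.007, 0, 0], 0], [[-0.008, 0, 0], 0], [[-0.008, 0, 0], 0]]}}

```text
time_s: 10.55
tool_pos: [490.9, -99.6, 179.6]
tool_rot: [-180.0, -0.0, 100.8]
contact_force: [-1.4, 4.6, 0.7]
finger_gap: 0.131
grip_force: 39.9
```

Call:
{"fn": "carry_out", "kwargs": {"plan": [[[-0.001, 0, 0], 0], [[-0.002, 0, 0], 0], [[-0.003, 0, 0], 0], [[-0.003, 0, 0], 0], [[-0.003, 0, 0], 0]]}}

```text
time_s: 11.05
tool_pos: [491.9, -103.1, 180.0]
tool_rot: [180.0, 0.1, 100.8]
contact_force: [-0.9, 0.9, 4.8]
finger_gap: 0.129
grip_force: 40.6
```

Call:
{"fn": "carry_out", "kwargs": {"plan": [[[-0.001, 0, 0], 0], [[-0.002, 0, 0], 0], [[-0.002, 0, 0], 0], [[-0.002, 0, 0], 0]]}}

```text
time_s: 11.45
tool_pos: [491.8, -104.6, 179.3]
tool_rot: [-180.0, -0.0, 100.8]
contact_force: [0.3, 0.2, -2.4]
finger_gap: 0.136
grip_force: 39.8
```

The push force rose to about 5 N and then fell to 0, so the gate has flicked. I'll centre the bar in the eye and lower the tag to hang.

Call:
{"fn": "carry_out", "kwargs": {"plan": [[[0.001, 0, 0.001], 0], [[0.002, 0, 0.003], 0], [[0.002, 0, 0.006], 0], [[0.002, 0, 0.009], 0], [[0.002, 0, 0.012], 0], [[0.002, 0, 0.014], 0], [[0.002, 0, 0.015], 0], [[0.002, 0, 0.015], 0], [[0.002, 0, 0.015], 0]]}}

```text
time_s: 12.35
tool_pos: [491.6, -102.6, 164.7]
tool_rot: [180.0, 0.0, 100.8]
contact_force: [0.1, -0.0, -1.9]
finger_gap: 0.133
grip_force: 39.8
```

Run:
```python
from h import *
s=status.get_state(); print(s['tool_pos'],s['contact_force'])
g=grab('side'); p=proj(g,[[492.5,-105.2,150]])[0].astype(int); print(p)
c=g['image'][p[1]-60:p[1]+60,p[0]-70:p[0]+70]; cv2.imwrite('pics/s5.png',cv2.resize(c,None,fx=5,fy=5,interpolation=cv2.INTER_CUBIC))
```

```text
[ 491.61771536 -102.60862715  164.67552625] [ 0.10733532 -0.02061381 -1.88113873]
[237 215]
```

View pics/s5.png

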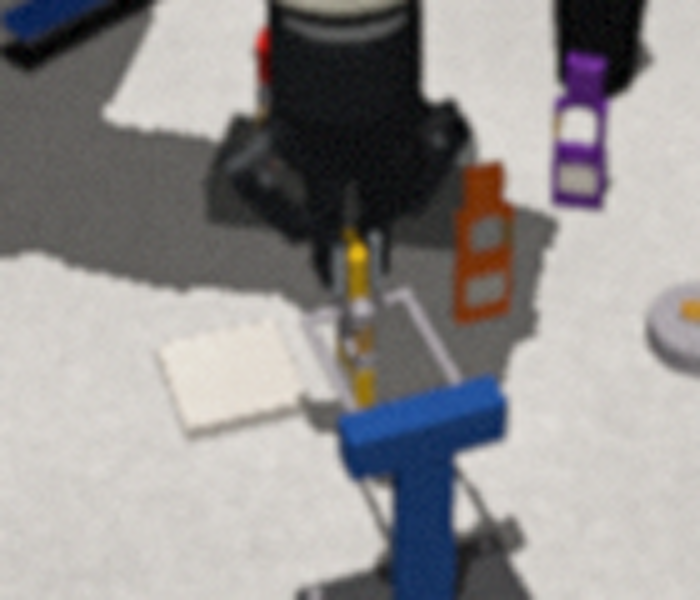

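The bar passes behind the gate and through the eye, at about (355,305), centred between the side rods. Now I'll lower in small steps until the tag rests on the bar.

Call:
{"fn": "carry_out", "kwargs": {"plan": [[[0, 0, 0.001], 0], [[0, 0, 0.002], 0], [[0, 0, 0.003], 0], [[0, 0, 0.003], 0], [[0, 0, 0.003], 0]]}}

```text
time_s: 12.9
tool_pos: [491.5, -102.6, 161.6]
tool_rot: [-180.0, -0.0, 100.8]
contact_force: [-0.9, -0.3, -2.3]
finger_gap: 0.137
grip_force: 39.8
```

Call:
{"fn": "carry_out", "kwargs": {"plan": [[[0, 0, 0.0005], 0], [[0, 0, 0.001], 0], [[0, 0, 0.001], 0], [[0, 0, 0.001], 0]]}}

```text
time_s: 13.3
tool_pos: [491.6, -102.6, 160.7]
tool_rot: [180.0, 0.0, 100.8]
contact_force: [-1.0, 0.0, -0.2]
finger_gap: 0.135
grip_force: 39.8
```

Call:
{"fn": "carry_out", "kwargs": {"plan": [[[0, 0, 0.0003], 0], [[0, 0, 0.0003], 0], [[0, 0, 0.0003], 0], [[0, 0, 0.0003], 0], [[0, 0, 0.0003], 0], [[0, 0, 0.0003], 0]], "claw": 0.035}}

```text
time_s: 13.9
tool_pos: [491.6, -102.6, 160.3]
tool_rot: [180.0, 0.0, 100.8]
contact_force: [-0.4, -0.0, 0.5]
finger_gap: 0.409
grip_force: 0.0
```

Call:
{"fn": "carry_out", "kwargs": {"plan": [[[0, 0, -0.005], 0], [[0, 0, -0.015], 0], [[0, 0, -0.03], 0], [[0, 0, -0.05], 0], [[0, 0, -0.075], 0], [[0.01, 0, -0.1], 0], [[0.03, 0, -0.125], 0], [[0.05, 0, -0.145], 0], [[0.06, 0, -0.15], 0], [[0.06, 0, -0.15], 0]]}}

```text
time_s: 14.9
tool_pos: [480.4, -43.0, 311.0]
tool_rot: [179.9, 0.0, 100.9]
contact_force: [-0.3, -0.7, 0.1]
finger_gap: 0.415
grip_force: 0.0
```

Run:
```python
from h import *
s=status.get_state(); print(s['tool_pos'],s['contact_force'],s['finger_gap'],s['time_s'])
g=grab('side'); c=g['image'][155:275,167:307]; a=cv2.resize(c,None,fx=2.8,fy=2.8,interpolation=cv2.INTER_CUBIC)
w=grab('wrist'); b=cv2.resize(w['image'],(448,336)); cv2.imwrite('pics/f.png',np.hstack([a[:,:350],b]))
P=cloud(w); hsv=cv2.cvtColor(w['image'],cv2.COLOR_BGR2HSV).astype(int); m=(w['depth']>0)&(hsv[...,0]>18)&(hsv[...,0]<35)&(hsv[...,1]>100)&(P[...,2]>170)&(P[...,2]<200)&(P[...,1]<0)
print(m.sum()); 
if m.sum()>5: print(rect(P[m]),np.percentile(P[m][:,2],95))
```

```text
[480.41482328 -42.97059097 311.03865676] [-0.31380317 -0.67097836  0.13855269] 0.41453104435104254 14.9
346
((489.9211120605469, -97.90582275390625), (10.599812507629395, 23.372568130493164), 11.20334243774414) 188.96380368443852
```

View pics/f.png

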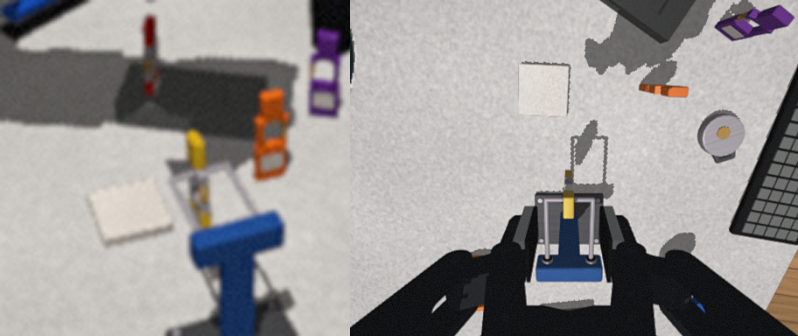

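The tag hangs from the front bar, clear of the gripper. I'll let any swing settle, check, and hand in.

Call:
{"fn": "carry_out", "kwargs": {"plan": [[[0, 0, 0], 0], [[0, 0, 0], 0], [[0, 0, 0], 0], [[0, 0, 0], 0], [[0, 0, 0], 0], [[0, 0, 0], 0], [[0, 0, 0], 0], [[0, 0, 0], 0], [[0, 0, 0], 0], [[0, 0, 0], 0]]}}

```text
time_s: 16.0
tool_pos: [480.3, -43.7, 310.3]
tool_rot: [180.0, -0.0, 100.8]
contact_force: [-0.5, -0.7, 0.1]
finger_gap: 0.412
grip_force: 0.0
```

Call:
{"fn": "carry_out", "kwargs": {"plan": [[[0, 0, 0], 0], [[0, 0, 0], 0], [[0, 0, 0], 0], [[0, 0, 0], 0], [[0, 0, 0], 0], [[0, 0, 0], 0], [[0, 0, 0], 0], [[0, 0, 0], 0], [[0, 0, 0], 0], [[0, 0, 0], 0]]}}

```text
time_s: 17.0
tool_pos: [480.3, -43.7, 310.3]
tool_rot: [180.0, -0.0, 100.8]
contact_force: [0.2, 1.3, -0.1]
finger_gap: 0.412
grip_force: 0.0
```

Run:
```python
from h import *
for i in range(4):
    w=grab('wrist')
    P=cloud(w); hsv=cv2.cvtColor(w['image'],cv2.COLOR_BGR2HSV).astype(int); y=(w['depth']>0)&(hsv[...,0]>18)&(hsv[...,0]<35)&(hsv[...,1]>100)&(P[...,1]<0)&(abs(P[...,0]-490)<40)
    m=y&(P[...,2]>170)&(P[...,2]<200)
    r=rect(P[m]); print(m.sum(),np.round(r[0],1),np.round(r[1],1),round(r[2],1),np.percentile(P[m][:,2],95).round(1))
    lo=y&(P[...,2]<120)&(P[...,2]>50)
    print('low',lo.sum(),P[lo].mean(0).round(1) if lo.any() else '')
p=proj(w,[[491,-100,150]])[0].astype(int); c=w['image'][max(0,p[1]-75):p[1]+75,p[0]-90:p[0]+90]
cv2.imwrite('pics/f2.png',cv2.resize(c,None,fx=4,fy=4,interpolation=cv2.INTER_CUBIC))
```

```text
356 [490.1 -97.8] [11.3 24.2] 11.2 189.1
low 55 [488.8 -92.9  93.5]
354 [490.2 -98.1] [11.3 23.5] 11.3 189.0
low 53 [489.1 -92.9  93.2]
354 [490.1 -97.8] [11.3 23.6] 11.3 189.0
low 57 [488.9 -93.   92.6]
355 [490.2 -98. ] [11.3 23.4] 11.4 189.1
low 54 [488.9 -92.9  93.6]
```

View pics/f2.png

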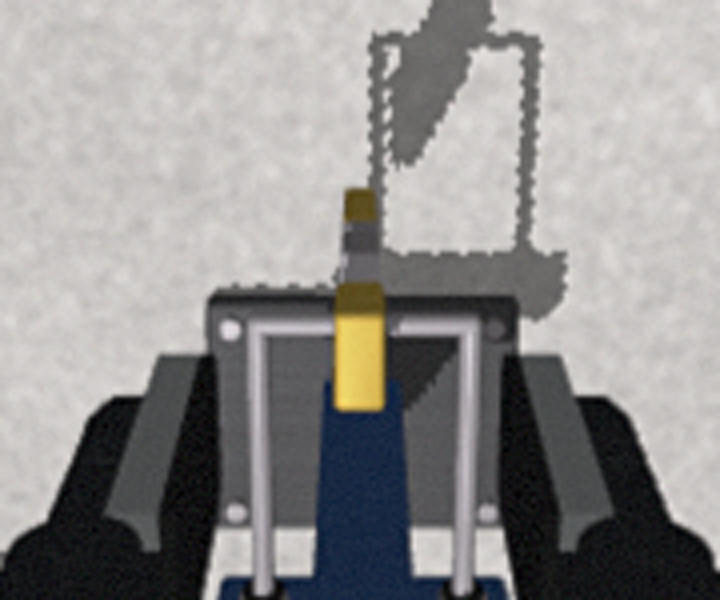

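The last crop shows the tag hanging still on the front bar, with its tab at (360,360), between the two side rods and clear of the fingers. Its measured position doesn't change between frames.

```bash
python3 -c "
from h import *
print(ticket.job_done())"
```

```text
the job is handed in; nothing more can be done
None
```

The job is handed in: the yellow tag hangs still and released on the loop's front bar, leaning about 8°. Gate closure is inferred from the push force falling from about 5 N (highest reading about 6 N) to zero. It took about 17 s, and the moves stayed clear of everything else.

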